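# Put the check weights back in their cups

### The job

The balance has been checked and the four brass weights are still piled on its pan. Take the pile apart and put each weight back into its own turned wooden cup, the one whose well it fits, set down upright and fully home in the well, not dropped. Do not let a weight topple, do not press on the balance with the gripper, and leave the cups and the loupe where they stand.

Things in the scene. Friction and masses are not known exactly. Their poses are not given: they have to be found in the camera images.
- weight_500: largest brass weight, a solid flat-topped cylinder 50 mm across and 30 mm high, 0.5 kg; lowest of the pile, it stands on the balance pan. Origin at the centre of its underside, z up its axis; its yaw means nothing
- weight_200: second largest brass weight, cylinder 38 mm across and 21 mm high, 0.2 kg; stands loose on the 50 mm weight, up to 5 mm off its middle. Origin at the centre of its underside, z up its axis; its yaw means nothing
- weight_100: third brass weight, cylinder 24 mm across and 26 mm high, 0.1 kg; stands loose on the 38 mm weight, up to 5 mm off its middle. Origin at the centre of its underside, z up its axis; its yaw means nothing
- weight_20: smallest brass weight, cylinder 14 mm across and 16 mm high, 0.02 kg; on top of the pile, up to 5 mm off the middle of the 24 mm weight. Origin at the centre of its underside, z up its axis; its yaw means nothing
- cup_500: largest open turned wooden cup, loose on the table, for the 50 mm weight: 70 mm across, 20 mm high, round well 56 mm across and 14 mm deep with a dark felt floor, its mouth flared to 64 mm over the top 4 mm; floor 6 mm thick; the seated weight's top stands 16 mm above the rim; about 0.08 kg. Origin at the centre of its underside, z up
- cup_200: second largest open turned wooden cup, loose on the table, for the 38 mm weight: 58 mm across, 15 mm high, round well 44 mm across and 9 mm deep with a dark felt floor, its mouth flared to 52 mm over the top 4 mm; floor 6 mm thick; the seated weight's top stands 12 mm above the rim; about 0.06 kg. Origin at the centre of its underside, z up
- cup_100: third open turned wooden cup, loose on the table, for the 24 mm weight: 44 mm across, 17 mm high, round well 30 mm across and 11 mm deep with a dark felt floor, its mouth flared to 38 mm over the top 4 mm; floor 6 mm thick; the seated weight's top stands 15 mm above the rim; about 0.045 kg. Origin at the centre of its underside, z up
- cup_20: smallest open turned wooden cup, loose on the table, for the 14 mm weight: 34 mm across, 12 mm high, round well 20 mm across and 6 mm deep with a dark felt floor, its mouth flared to 28 mm over the top 4 mm; floor 6 mm thick; the seated weight's top stands 10 mm above the rim; about 0.03 kg. Origin at the centre of its underside, z up
- balance: white bench balance standing firmly on the table, 166 x 114 mm, with a sloped dark display panel at its -x end and a round steel pan 96 mm across, whose middle lies 29 mm along the balance's own +x axis from its origin; top of the pan 46 mm above the table, display panel up to 41 mm. The pan does not give. Origin at the centre of the underside, on the table
- loupe: bystander: small folded silver loupe lying loose behind the work, 26 x 40 x 16 mm; leave it alone. Origin at the centre of its underside

How it is judged:
By the outcome, as a careful person would: the job done as asked, in the order asked, and still so for the second after the job is handed in, with the robot touching nothing.
It also fails if it takes over 96 s, if anything falls off the work surface, if the arm or the gripper's body presses on something with over 40 N, if the wrist force passes 120 N, or if a joint passes its speed limit or range.

### The arm

A 7-joint arm with a two-finger parallel gripper is mounted at the origin on a cart in front of the work surface, level with it; the furniture and walls round the work are solid. World frame = base frame: x ahead of the robot, y to its left, z up, the work surface at z = 0. Lengths are in mm, angles in rad, forces in N, time in s.
With the tool pointing down it reaches from about 350 to 900 mm from the base axis. Payload 7.2 kg.
Tool frame: the origin (TCP) lies between the finger pads; the fingertips stand 11 mm ahead of it and the grasp point (between the pads) lies 8 mm behind it (manip.tips_ahead is the distance from the TCP to the fingertips, in mm); z points along the fingers, y is the direction in which the jaws open and shut (so a half turn about z gives the same grasp; the last joint's range is limited). The gripper opens to 85 mm and grips with 20 to 120 N. Pads are 22 mm wide; open, the fingers measure 114 mm over their backs; the gripper's body (76 mm by 85 mm) begins 54 mm behind the grasp point. The pads swing forward as they close: fully open they stand 13 mm farther back than shut.
Start: joints at [-1.393, 0.411, -0.013, 1.596, 0.006, 1.134, -0.082], TCP at [152.092, 606.215, 242.297] pointing down, gripper open.
Joint ranges: [-2.95, 2.95], [-0.29, 1.99], [-1.47, 1.44], [0.14, 2.54], [-1.03, 4.17], [0.13, 1.85], [-2.86, 2.86]. Speed limits (rad/s): [2.39, 2.39, 3.01, 3.01, 3.14, 3.14, 3.14].

### API

Orientations are given as [roll, pitch, yaw] about the fixed x, y, z axes, in that order (R = Rz(yaw) Ry(pitch) Rx(roll)).
In Python, from workcell import manip, optics gives the robot as it stands. The module is installed in compiled form; this text tells all that it offers. Calls block until the motion is done:
- manip.goto(position, orientation): joint-space move of the TCP to a pose.
- manip.move_linear(position, rot=None, velocity=150, guard=None): straight line of the TCP; rot=None keeps the orientation; velocity is the mean speed in mm/s. With guard (N) it stops when the force on the tool has changed by that much, and returns True; else False.
- manip.set_joints(angles): joint-space move.
- manip.gripper_to(opening, effort=None): finger opening in mm; effort is the grip in N (None keeps the last); returns when the fingers have stopped.
- manip.dwell(seconds).
- manip.ik(position, orientation): joint angles nearest the present ones, or None.
- manip.sense(): the state.
- optics.read_camera(name): name is "side" or "top"; returns the picture (420x560x3 uint8, blue, green, red); there is no depth.
- optics.get_calibration(name): a dict with "intrinsics" (3x3 intrinsics, pixels), "rvec" (rotation vector, rad) and "tvec" (3), from world to camera coordinates, as OpenCV has them. Camera axes: x right, y down, z forward; pixel columns grow to the right and rows downward; lengths in mm; the calibration is good to about 2 mm. A picture is of the moment at which its call begins. get_calibration takes no time and is no camera call.
A pose or a line that the arm cannot do raises manip.Unreachable and nothing moves.
- manip.finish_job(): hands the job in, once; it reports no verdict.
The state is a dict: "t": time; "joint_pos": joint angles; "qvel": joint speeds; "joint_torque": joint torques, N m; "position": TCP position; "orientation": TCP orientation; "force": force on the tool from outside, world axes, zero at the start; "moment": the same for the moment, N m; "grip_width": finger opening in mm.
Only numpy, scipy, OpenCV 4.12 (cv2) and the standard library are available. Lean on these libraries where they do the work, as an engineer would, in place of code of your own. Each camera call takes 0.05 s, during which the arm holds its last target. There are 200 camera calls.

## Working session

There is one attempt and no reset: what is moved stays moved. The work goes in short steps, each a Python script; the robot and the scene stay as the last script left them, time stands still between calls to the robot, and variables do not carry over. Pictures are saved under pics/ and viewed, about 12 in all and at most 16, crops included, and the job is handed in when it is done.

```bash
mkdir -p pics; ls; python3 - <<'E'
from workcell import manip, optics
import cv2, numpy as np
for n in("top","side"):
    cv2.imwrite(f"pics/{n}0.png",optics.read_camera(n))
    c=optics.get_calibration(n);K=np.array(c["intrinsics"]);R=cv2.Rodrigues(np.array(c["rvec"]))[0];t=np.array(c["tvec"]).ravel()
    print(n,K.tolist(),"cam pos",-R.T@t,"fwd",R[2])
s=manip.sense();print(s["t"],s["position"],s["orientation"],s["grip_width"],s["force"],manip.tips_ahead)
E
```

```text
pics
top [[474.8940943053223, 0.0, 282.18572251080343], [0.0, 474.8940943053223, 207.25714759777713], [0.0, 0.0, 1.0]] cam pos [484.57897671  24.97279577 966.48284287] fwd [ 0.07939674  0.00315561 -0.9968381 ]
side [[536.867889416346, 0.0, 274.06772009617873], [0.0, 536.867889416346, 205.84251955535774], [0.0, 0.0, 1.0]] cam pos [626.28122582 600.74370732 790.83553316] fwd [-0.04837502 -0.66291267 -0.74713228]
0.1 [151.99606548 605.76219009 241.49019453] [-3.14003776e+00  1.20951074e-04  2.89583251e+00] 85.527221720145 [-0.51415849 -0.24269188  0.24779498] 11.0
```

View pics/top0.png

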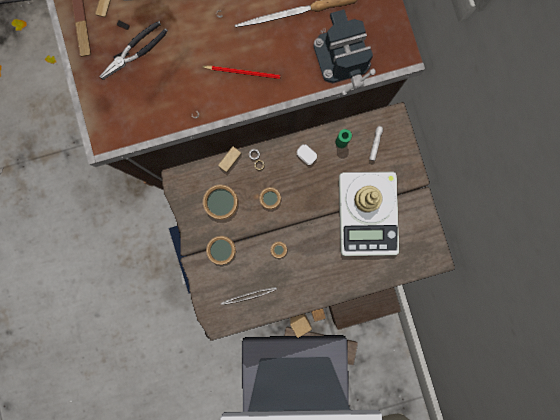

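View pics/side0.png

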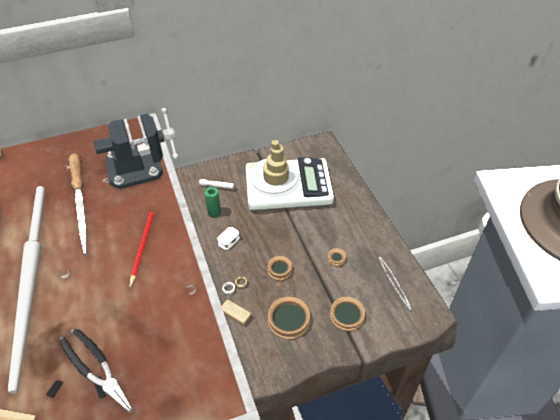

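```bash
cat > h.py <<'E'
from workcell import manip, optics
import cv2, numpy as np
def cal(n):
    c=optics.get_calibration(n);return np.array(c["intrinsics"]),cv2.Rodrigues(np.array(c["rvec"]))[0],np.array(c["tvec"],float).ravel()
def ray(n,uv,z):
    K,R,t=cal(n);o=-R.T@t;d=R.T@np.linalg.inv(K)@np.array([uv[0],uv[1],1.]);return (o+d*(z-o[2])/d[2])[:2]
def proj(n,p):
    K,R,t=cal(n);q=K@(R@np.array(p,float)+t);return q[:2]/q[2]
def snap(n,name,box=None,s=1):
    im=optics.read_camera(n)
    if box: x0,y0,x1,y1=box;c=im[y0:y1,x0:x1]
    else:c=im
    cv2.imwrite(f"pics/{name}.png",cv2.resize(c,None,fx=s,fy=s,interpolation=cv2.INTER_CUBIC));return im
E
python3 - <<'E'
from h import *
ims={n:cv2.imread(f"pics/{n}0.png") for n in("top","side")}
for n,seeds in (("top",[(220,202,35,20),(221,250,29,15),(270,198,22,17),(279,250,17,12)]),("side",[(289,317,35,20),(348,313,29,15),(280,268,22,17),(337,257,17,12)])):
    hsv=cv2.cvtColor(ims[n],cv2.COLOR_BGR2HSV)
    m=((hsv[...,0]<22)&(hsv[...,1]>120)&(hsv[...,2]>80)).astype(np.uint8)
    for u,v,r,h in seeds:
        k=np.zeros_like(m);R=int(r*.85);k[v-R:v+R,u-R:u+R]=m[v-R:v+R,u-R:u+R]
        hull=cv2.convexHull(cv2.findNonZero(k));M=cv2.moments(hull);c=(M['m10']/M['m00'],M['m01']/M['m00'])
        print(n,r,np.round(c,1),cv2.boundingRect(hull),np.round(ray(n,c,h/2),1))
a=cv2.resize(ims["top"][165:235,330:410],None,fx=6,fy=6,interpolation=cv2.INTER_CUBIC)
b=cv2.resize(ims["side"][130:200,240:310],None,fx=6,fy=6,interpolation=cv2.INTER_CUBIC)
cv2.imwrite("pics/pile.png",cv2.resize(np.hstack([a,b]),(800,int(800*420/900))))
E
```

```text
top 35 [220.8 201.9] (205, 186, 33, 33) [573.9 152.1]
top 29 [220.4 249.4] (208, 238, 26, 24) [478.3 153.9]
top 22 [269.6 198.5] (261, 189, 18, 20) [579.1  53.3]
top 17 [278.4 249.4] (273, 244, 12, 12) [476.1  37.3]Traceback (most recent call last):
  File "<stdin>", line 8, in <module>
cv2.error: OpenCV(4.12.0) /io/opencv/modules/imgproc/src/convhull.cpp:143: error: (-215:Assertion failed) total >= 0 && (depth == CV_32F || depth == CV_32S) in function 'convexHull'
```

```bash
python3 - <<'E'
from h import *
ims={n:cv2.imread(f"pics/{n}0.png") for n in("top","side")}
for n,seeds in (("top",[(220,202,35,20),(221,250,29,15),(270,198,22,17),(279,250,17,12)]),("side",[(289,317,35,20),(348,313,29,15),(280,268,22,17),(337,257,17,12)])):
    im=ims[n].astype(int); m=((im[...,2]-im[...,0])>40).astype(np.uint8)
    for u,v,r,h in seeds:
        k=np.zeros_like(m);R=int(r*.75);k[v-R:v+R,u-R:u+R]=m[v-R:v+R,u-R:u+R]
        hull=cv2.convexHull(cv2.findNonZero(k));M=cv2.moments(hull);c=(M['m10']/M['m00'],M['m01']/M['m00'])
        print(n,r,np.round(c,1),cv2.boundingRect(hull),np.round(ray(n,c,h/2),1))
r=lambda im,s:cv2.resize(im,None,fx=s,fy=s,interpolation=cv2.INTER_CUBIC)
a=r(ims["top"][170:230,335:402],6);b=r(ims["side"][135:195,240:305],6)
c=r(ims["top"][180:270,200:295],2.4)
cv2.imwrite("pics/pile.png",np.hstack([a,b]));
E
```

```text
top 35 [220.  201.4] (203, 184, 35, 35) [575.  153.5]
top 29 [220.4 249.8] (206, 236, 30, 29) [477.5 153.8]
top 22 [268.3 197.5] (254, 187, 27, 22) [581.2  55.8]
top 17 [278.3 249.4] (270, 242, 17, 16) [476.1  37.4]
side 35 [288.3 317.1] (267, 296, 43, 43) [573.6 154. ]
side 29 [346.9 313.2] (329, 296, 36, 35) [476.2 154.3]
side 22 [279.  268.3] (267, 255, 25, 29) [579.7  54.6]
side 17 [336.3 256.5] (327, 248, 19, 18) [474.5  37.1]
```

View pics/pile.png

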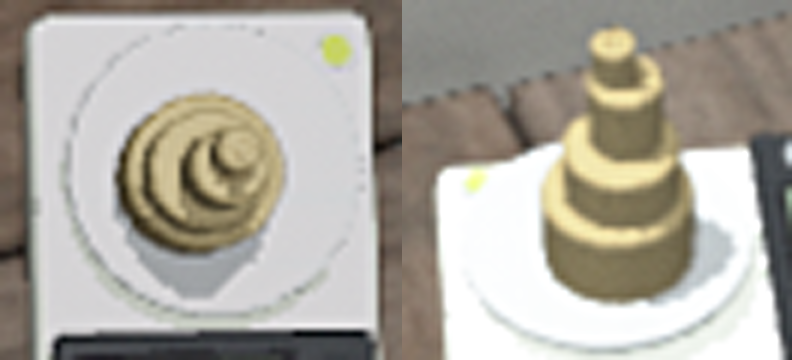

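```bash
python3 - <<'E'
from h import *
T=lambda x,y:(335+(x+.5)/6-.5,170+(y+.5)/6-.5)
S=lambda x,y:(240+(x-402+.5)/6-.5,135+(y+.5)/6-.5)
print("20",ray("top",T(240,150),139),ray("side",S(612,41),139))
print("100",ray("side",S(624,87),123))
print("200",ray("side",S(621,155),97))
print("500",ray("side",S(617,208),76), ray("side",S(617,302),46),ray("top",T(205,165),76))
print("pan",ray("top",T(213,172),46))
for p in ([580,-150,150],[400,200,250],[430,-60,250],[575,154,60],[478,154,60],[580,55,60],[475,37,60]):
  for yaw in (2.896,-np.pi/2,np.pi/2,np.pi, 0):
    q=manip.ik(p,[np.pi,0,yaw]); print(p,yaw,None if q is None else np.round(q,2))
E
```

```text
20 [ 569.68400156 -134.49876577] [ 569.59360739 -133.79950564]
100 [ 566.38144469 -130.43365733]
200 [ 567.78205207 -127.80385821]
500 [ 569.42516012 -125.82372797] [ 570.81893442 -113.54874256] [ 571.64230643 -135.50912985]
pan [ 572.24625543 -143.43219935]
[580, -150, 150] 2.896 [-0.35  0.55  0.74  1.8  -0.44  0.97  1.9 ]
[580, -150, 150] -1.5707963267948966 [-0.6   0.81  1.25  1.81 -0.84  1.18 -2.22]
[580, -150, 150] 1.5707963267948966 [-0.54  0.7   1.08  1.81 -0.7   1.08  0.8 ]
[580, -150, 150] 3.141592653589793 [-0.31  0.53  0.68  1.79 -0.4   0.96  2.1 ]
[580, -150, 150] 0 [-0.55  0.72  1.12  1.81 -0.73  1.1  -0.74]
[400, 200, 250] 2.896 [-0.84  0.09  0.29  2.01 -0.03  1.05  0.79]
[400, 200, 250] -1.5707963267948966 [-0.61  0.1   0.04  2.   -0.    1.05  2.57]
[400, 200, 250] 1.5707963267948966 [-1.02  0.09  0.48  2.02 -0.05  1.05 -0.51]
[400, 200, 250] 3.141592653589793 [-0.81  0.09  0.26  2.01 -0.03  1.05  1.03]
[400, 200, 250] 0 [-1.15  0.09  0.63  2.03 -0.06  1.05 -2.06]
[430, -60, 250] 2.896 [-0.78  0.06  0.86  2.06 -0.05  1.04  1.43]
[430, -60, 250] -1.5707963267948966 None
[... 949 characters left out ...]
 60] 2.896 [-0.41  0.57  0.31  1.88 -0.25  0.73  1.37]
[580, 55, 60] -1.5707963267948966 [ 0.62  0.96 -1.25  1.81  1.    1.17  2.17]
[580, 55, 60] 1.5707963267948966 [-0.59  0.62  0.58  1.89 -0.47  0.77  0.24]
[580, 55, 60] 3.141592653589793 [-0.38  0.57  0.28  1.88 -0.22  0.73  1.59]
[580, 55, 60] 0 [-0.63  0.63  0.63  1.89 -0.52  0.78 -1.29]
[475, 37, 60] 2.896 [-0.49  0.44  0.39  2.14 -0.29  0.61  1.43]
[475, 37, 60] -1.5707963267948966 [ 0.72  0.81 -1.24  2.06  0.94  1.01  2.12]
[475, 37, 60] 1.5707963267948966 [-0.6   0.46  0.52  2.15 -0.39  0.63  0.2 ]
[475, 37, 60] 3.141592653589793 [-0.47  0.44  0.36  2.14 -0.26  0.61  1.65]
[475, 37, 60] 0 [-0.83  0.56  0.86  2.16 -0.67  0.71 -1.09]
```

```bash
python3 - <<'E'
from h import *
D=[np.pi,0,np.pi]
p=lambda k:(lambda s:print(k,round(s["t"],2),np.round(s["position"],1),round(s["grip_width"],1),np.round(s["force"],1)))(manip.sense())
manip.goto([425,95,120],D);p("goto")
manip.gripper_to(55);p("grip")
manip.move_linear([425,95,22]);p("down")
print(manip.move_linear([425,95,-2],velocity=25,guard=3));p("touch55")
manip.move_linear([425,95,24]);manip.gripper_to(22);p("grip")
print(manip.move_linear([425,95,2],velocity=25,guard=3));p("touch22")
manip.move_linear([425,95,60]);p("up")
E
```

```text
goto 2.23 [425.3  95.8 120.1] 85.5 [ 0.2  0.4 -0.6]
grip 2.63 [425.   95.1 120. ] 54.9 [-0.8 -0.2 -0.2]
down 3.43 [425.3  95.   22.4] 54.4 [1.4 0.5 0.3]
True
touch55 4.08 [425.   95.1   7.1] 55.0 [-1.5 -0.5  9.9]
grip 4.76 [424.8  94.9  23.7] 21.9 [-0.8 -0.7  0.9]
True
touch22 5.34 [425.   95.1  11.1] 22.1 [-1.2 -1.1 11.1]
up 5.82 [425.   95.3  59.7] 21.9 [ 0.2 -0.5 -0.2]
```

```bash
cat >> h.py <<'E'
D=[np.pi,0,np.pi/2]
def p(k):
    s=manip.sense();print(k,round(s["t"],2),np.round(s["position"],1),round(s["grip_width"],1),np.round(s["force"],1),flush=True)
E
python3 - <<'E'
from h import *
manip.gripper_to(26,20)
manip.goto([480,0,200],D);p("a")
manip.goto([569.7,-134.2,190],D);p("b")
manip.move_linear([569.7,-134.2,160],velocity=100)
print(manip.move_linear([569.7,-134.2,142.2],velocity=40,guard=3));p("c")
snap("side","s1",(230,100,330,200),5)
manip.gripper_to(8,20);p("gripped")
E
```

```text
a 7.21 [4.796e+02 4.000e-01 1.994e+02] 25.9 [-1.   0.5  0.1]
b 7.9 [ 569.2 -134.3  189. ] 26.0 [ 0.2  0.6 -0.3]
False
c 8.94 [ 569.6 -134.3  142.1] 25.9 [0.8 0.2 0.3]
gripped 9.26 [ 569.8 -134.3  142.5] 12.6 [ 0.1 -0.4  0.6]
```

View pics/s1.png

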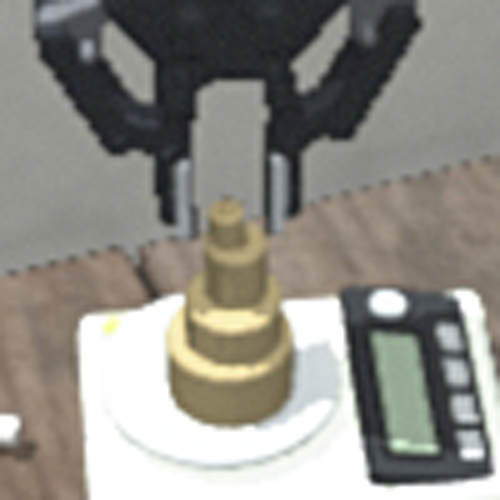

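```bash
python3 - <<'E'
from h import *
manip.move_linear([569.7,-134.2,150],velocity=30)
manip.move_linear([569.7,-134.2,190],velocity=120);p("lift")
im=snap("top","t_",None)
manip.goto([475.3,37.3,100],D)
manip.move_linear([475.3,37.3,50],velocity=100);p("over cup")
b=snap("side","s2_",None)
g=lambda im,x,y,w,s:cv2.resize(im[y:y+w,x:x+w],None,fx=s,fy=s,interpolation=cv2.INTER_CUBIC)
cv2.imwrite("pics/s2.png",np.hstack([g(b,300,200,66,6),g(b,240,130,66,6)]))
print(proj("side",[475.3,37.3,12]))
E
```

```text
lift 10.15 [ 569.7 -134.   189.9] 12.5 [-0.2 -1.3 -0.4]
over cup 11.72 [475.7  36.7  50.2] 12.3 [ 0.8 -0.5  0.2]
[336.0747504  254.69230812]
```

View pics/s2.png

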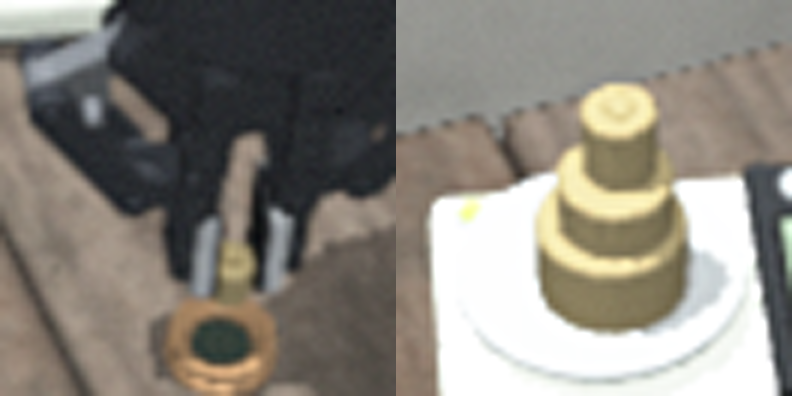

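```bash
python3 - <<'E'
from h import *
for z in(31,39,47):print(proj("side",[475.5,37,z]))
print("bottom front",proj("side",[475.5,44,31]),"top back",proj("side",[475.5,30,47]),ray("side",(338.5,250.5),31), "rim c",ray("side",(300+221.5/6-.4,200+341/6-.4),12))
E
```

```text
[336.73233678 248.15005289]
[337.07436641 245.39062057]
[337.42076076 242.59597441]
bottom front [337.38416873 251.31847887] top back [336.76368431 239.44592848] [473.25303584  42.41375242] rim c [475.14164033  41.18780487]
```

```bash
python3 - <<'E'
from h import *
x,y=476.2,38.2
manip.move_linear([x,y,34],velocity=60)
print(manip.move_linear([x,y,22],velocity=20,guard=2.5));p("down")
manip.gripper_to(22);p("open")
manip.move_linear([x,y,70],velocity=100)
manip.gripper_to(36)
manip.goto([430,20,200],D);p("away")
a=snap("top","t3_");b=snap("side","s3_")
g=lambda im,x,y,w,s:cv2.resize(im[y:y+w,x:x+w],None,fx=s,fy=s,interpolation=cv2.INTER_CUBIC)
cv2.imwrite("pics/s3.png",np.vstack([np.hstack([g(a,340,165,64,6),g(b,240,130,64,6)]),np.hstack([g(a,260,230,40,4.8),g(b,317,237,40,4.8),np.zeros((192,384,3),np.uint8)])]))
S=lambda u,v:(240+(u-396+.5)/6-.5,130+(v+.5)/6-.5)
print("100 side",ray("side",S(619,111),123))
E
```

```text
True
down 12.66 [476.4  38.3  25.3] 12.4 [-1.   0.2  7.3]
open 12.92 [475.8  38.3  24.8] 22.1 [0.4 0.2 0. ]
away 14.43 [430.1  21.  199.8] 35.9 [ 0.   0.4 -0.8]
100 side [ 565.83277676 -133.11171727]
```

View pics/s3.png

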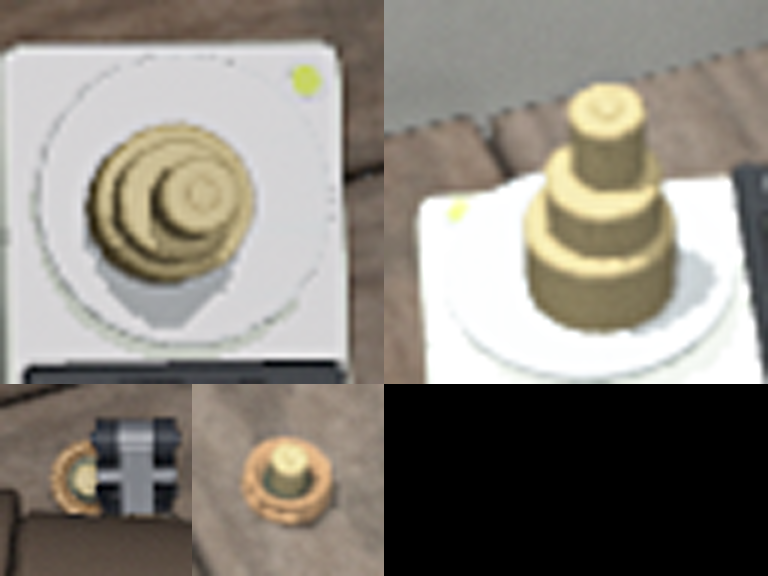

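```bash
python3 - <<'E'
from h import *
T=lambda u,v:(340+(u+.5)/6-.5,165+(v+.5)/6-.5)
S=lambda u,v:(240+(u-384+.5)/6-.5,130+(v+.5)/6-.5)
a=ray("top",T(201,193),123);b=ray("side",S(607,111),123);print(a,b)
x,y=(a+b)/2; x+=.7; z=123-12+11
manip.goto([x,y,z+35],D);p("above")
print(manip.move_linear([x,y,z],velocity=60,guard=3));p("c")
c=snap("side","s4_")
manip.gripper_to(18,25);p("grip")
manip.move_linear([x,y,z+8],velocity=30)
manip.move_linear([x,y,z+45],velocity=120)
manip.goto([580.6,55,80],D)
manip.move_linear([580.6,55,60],velocity=100);p("over")
d=snap("side","s5_")
g=lambda im,x,y,w,s:cv2.resize(im[y:y+w,x:x+w],None,fx=s,fy=s,interpolation=cv2.INTER_CUBIC)
cv2.imwrite("pics/s4.png",np.hstack([g(d,245,210,66,6),g(d,240,130,66,6)]))
for q in ([580.6,67,60-11+0-14+0],[592.6,55,40],[568.6,55,40]): print(proj("side",q))
E
```

```text
[ 567.49775462 -134.77843186] [ 565.83277676 -133.11171727]
above 15.38 [ 566.6 -133.6  155.9] 35.8 [-0.2 -0.2  0.5]
False
c 16.11 [ 567.4 -134.2  122.1] 36.2 [-0.5  0.7  1.1]
grip 16.43 [ 567.6 -134.1  122.5] 22.6 [-0.9  0.   3.1]
over 18.49 [580.3  53.8  59.6] 22.7 [ 0.2 -0.2 -1.2]
[279.06956995 265.34125514]
[271.46984136 258.49983728]
[285.34140469 257.42347851]
```

View pics/s4.png

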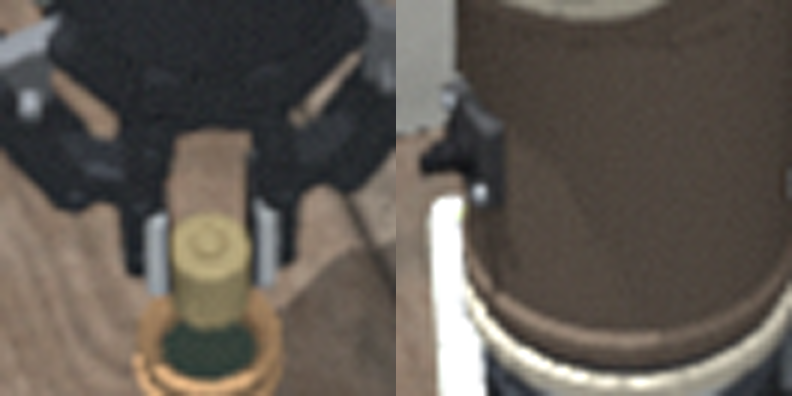

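```bash
python3 - <<'E'
from h import *
x,y=581,56.3
manip.move_linear([x,y,42],velocity=60)
print(manip.move_linear([x,y,28],velocity=20,guard=2.5));p("down")
E
```

```text
True
down 19.54 [581.   56.4  31.3] 22.9 [-0.6 -0.1  5.2]
```

```bash
python3 - <<'E'
from h import *
x,y=581,56.3
manip.gripper_to(32)
manip.move_linear([x,y,75],velocity=100)
manip.gripper_to(50)
manip.goto([430,20,200],D);p("away")
a=snap("top","t6_");b=snap("side","s6_")
g=lambda im,x,y,w,s:cv2.resize(im[y:y+w,x:x+w],None,fx=s,fy=s,interpolation=cv2.INTER_CUBIC)
cv2.imwrite("pics/s6.png",np.vstack([np.hstack([g(a,340,165,64,6),g(b,240,130,64,6)]),np.hstack([g(a,250,178,40,4.8),g(b,260,247,40,4.8),g(b,317,237,40,4.8),np.zeros((192,192,3),np.uint8)])]))
E
```

```text
away 21.52 [431.   20.9 200.1] 49.9 [0.5 1.  0.6]
```

View pics/s6.png

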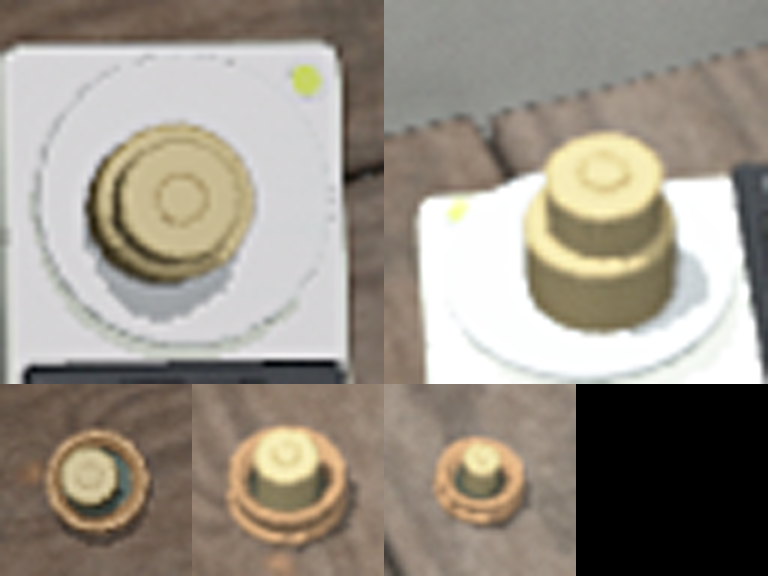

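```bash
python3 - <<'E'
from h import *
T=lambda u,v:(340+(u+.5)/6-.5,165+(v+.5)/6-.5)
S=lambda u,v:(240+(u-384+.5)/6-.5,130+(v+.5)/6-.5)
a=ray("top",T(182,200),97);b=ray("side",S(603,175),97);print(a,b)
x,y=(a+b)/2; x+=.5; z=97-9+9.5
manip.goto([x,y,z+35],D);p("above")
print(manip.move_linear([x,y,z],velocity=60,guard=3));p("c")
manip.gripper_to(30,35);p("grip")
manip.move_linear([x,y,z+8],velocity=30)
manip.move_linear([x,y,z+45],velocity=120)
c=np.array([477,154])
manip.goto([*c,80],D)
manip.move_linear([*c,52],velocity=100);p("over")
d=snap("side","s7_");e=snap("top","t7_")
g=lambda im,x,y,w,s:cv2.resize(im[y:y+w,x:x+w],None,fx=s,fy=s,interpolation=cv2.INTER_CUBIC)
cv2.imwrite("pics/s7.png",np.hstack([g(d,315,255,66,6),g(e,188,218,66,6)]))
print(proj("side",[*(c+[0,19]),52-(z-76)]),proj("side",[*(c+[19,0]),40]),proj("side",[*(c-[19,0]),40]))
E
```

```text
[ 568.01004474 -133.81599351] [ 567.37994206 -132.31108595]
above 22.59 [ 568.  -132.8  132. ] 50.2 [-0.   0.6  0.2]
False
c 23.32 [ 568.2 -133.3   97.5] 50.0 [-0.2 -0.1 -0.2]
grip 23.59 [ 568.5 -133.4   98.1] 36.3 [-2.  -0.2  4.8]
over 26.07 [477.2 153.   51.8] 35.6 [ 0.2 -0.5 -1. ]
[349.70078514 316.07673497] [336.43877135 303.63799127] [359.79411043 301.71913676]
```

View pics/s7.png

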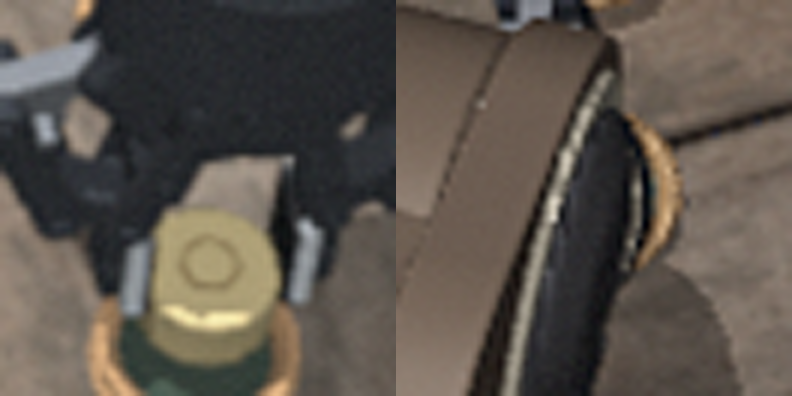

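```bash
python3 - <<'E'
from h import *
print(ray("side",(315+211/6-.4,255+263/6-.4),51), ray("side",(315+211/6-.4,255+263/6-.4),50))
E
```

```text
[475.20280327 153.07361937] [474.99859786 152.46852531]
```

```bash
python3 - <<'E'
from h import *
x,y=477.8,154.5
manip.move_linear([x,y,38],velocity=60)
print(manip.move_linear([x,y,24],velocity=20,guard=2.5));p("down")
E
```

```text
True
down 27.08 [477.8 154.6  28.1] 35.9 [ 0.3 -0.4  5.1]
```

```bash
python3 - <<'E'
from h import *
x,y=477.8,154.5
manip.gripper_to(47);p("open")
manip.move_linear([x,y,75],velocity=100)
manip.gripper_to(64)
manip.goto([430,20,200],D);p("away")
a=snap("top","t8_");b=snap("side","s8_")
g=lambda im,x,y,w,s:cv2.resize(im[y:y+w,x:x+w],None,fx=s,fy=s,interpolation=cv2.INTER_CUBIC)
cv2.imwrite("pics/s8.png",np.vstack([np.hstack([g(a,340,165,64,6),g(b,240,130,64,6)]),np.hstack([g(a,200,230,40,4.8),g(b,327,293,40,4.8),g(a,200,182,40,4.8),g(b,268,295,40,4.8)])]))
E
```

```text
open 27.35 [477.1 154.5  27.6] 46.9 [ 0.1 -0.3  1. ]
away 29.07 [430.2  21.4 199.7] 63.7 [0.  0.2 0.4]
```

View pics/s8.png

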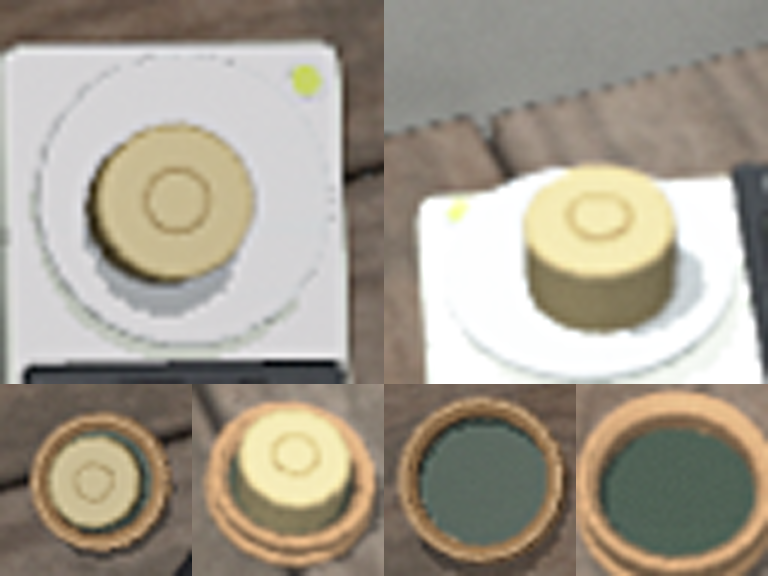

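```bash
python3 - <<'E'
from h import *
T=lambda u,v:(340+(u+.5)/6-.5,165+(v+.5)/6-.5)
S=lambda u,v:(240+(u-384+.5)/6-.5,130+(v+.5)/6-.5)
a=ray("top",T(177,201),76);b=ray("side",S(601,220),76);print(a,b)
x,y=(a+b)/2; x+=.5; z=71.8
manip.goto([x,y,z+35],D);p("above")
print(manip.move_linear([x,y,z],velocity=60,guard=4));p("c")
manip.gripper_to(42,70);p("grip")
manip.move_linear([x,y,z+8],velocity=30);p("lift")
manip.move_linear([x,y,z+60],velocity=120)
c=np.array([575.,153.5])
manip.goto([*c,85],D)
manip.move_linear([*c,65],velocity=100);p("over")
d=snap("side","s9_");e=snap("top","t9_")
g=lambda im,x,y,w,s:cv2.resize(im[y:y+w,x:x+w],None,fx=s,fy=s,interpolation=cv2.INTER_CUBIC)
cv2.imwrite("pics/s9.png",np.hstack([g(d,255,255,66,6),g(e,188,168,66,6)]))
E
```

```text
[ 569.73972886 -136.07364543] [ 568.07484232 -133.88066427]
above 30.07 [ 569.1 -134.1  106.3] 64.1 [-0.   0.8  1.2]
False
c 30.81 [ 569.4 -135.3   71.8] 63.7 [-0.2 -0.   0.4]
grip 31.1 [ 569.9 -135.3   72.8] 47.2 [-1.3 -0.5  6.1]
lift 31.52 [ 569.3 -134.8   79.7] 47.1 [-0.3 -0.3 -4.5]
over 33.58 [574.6 152.3  64.3] 46.9 [ 0.3  1.1 -5.2]
```

View pics/s9.png

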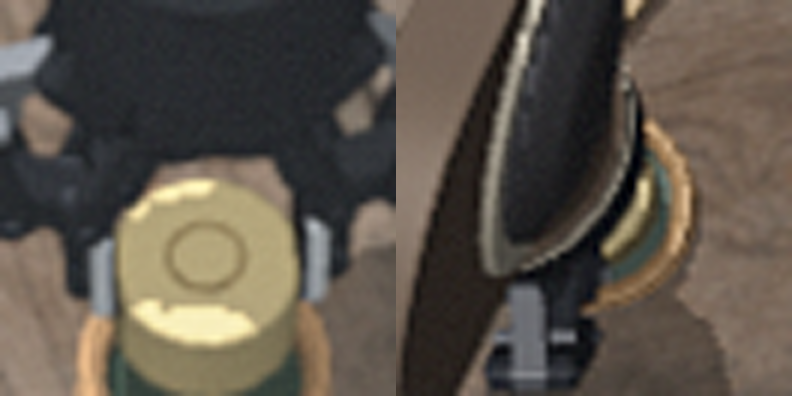

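```bash
python3 - <<'E'
from h import *
print(ray("side",(255+208/6-.4,255+258/6-.4),67.8))
E
```

```text
[572.39394025 152.87814952]
```

```bash
python3 - <<'E'
from h import *
x,y=575.6,154.3
manip.move_linear([x,y,43],velocity=60)
print(manip.move_linear([x,y,28],velocity=20,guard=3.5));p("down")
E
```

```text
True
down 34.74 [575.6 154.4  32.7] 47.3 [-1.3  1.   5.8]
```

Seat height is as expected; release, retreat and check.

```bash
python3 - <<'E'
from h import *
x,y=575.6,154.3
manip.gripper_to(59);p("open")
manip.move_linear([x,y,110],velocity=100)
manip.goto([420,-60,250],D);p("away")
a=snap("top","t10_");b=snap("side","s10_")
g=lambda im,x,y,w,h,s:cv2.resize(im[y:y+h,x:x+w],None,fx=s,fy=s,interpolation=cv2.INTER_CUBIC)
cv2.imwrite("pics/s10.png",np.hstack([g(a,198,150,120,120,3.3),g(b,225,220,150,150,2.64)]))
E
```

```text
open 35.02 [574.6 154.3  31.6] 58.6 [0.  0.2 0.2]
away 37.1 [420.8 -58.9 250.2] 59.0 [-0.5 -0.4  0.9]
```

View pics/s10.png

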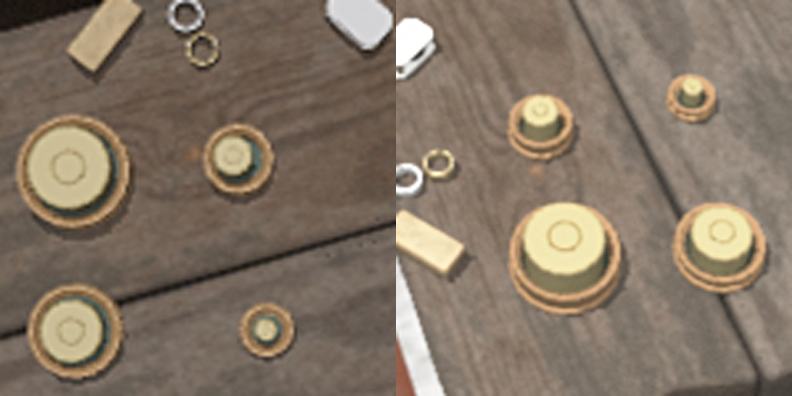

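```bash
python3 - <<'E'
from h import *
a=cv2.imread("pics/top0.png").astype(int);b=cv2.imread("pics/t10_.png").astype(int)
for u,v,r in [(220,202,35),(221,250,29),(270,198,22),(279,250,17)]:
    o=[]
    for im in(a,b):
        m=((im[...,2]-im[...,0])>55).astype(np.uint8);R=int(r*.62);k=np.zeros_like(m);k[v-R:v+R,u-R:u+R]=m[v-R:v+R,u-R:u+R]
        h=cv2.convexHull(cv2.findNonZero(k));M=cv2.moments(h);o.append((M['m10']/M['m00'],M['m01']/M['m00']))
    print(r,np.round(o,2).tolist())
manip.finish_job()
E
```

```text
35 [[219.73, 201.41], [219.75, 201.44]]
29 [[220.39, 249.88], [220.43, 249.82]]
22 [[269.22, 197.5], [269.19, 197.7]]
17 [[278.4, 249.42], [278.4, 249.42]]
the job is handed in; nothing more can be done
```

All four weights are off the balance and each stands upright in its own cup. I took them in the order 20, 100, 200, 500. The job was handed in at about 37 s on the robot's clock; no verdict is reported.

- **Seating:** I lowered each weight slowly until it touched. Contact came within about 0.5 mm of the height expected for the well floor. The last pictures from both cameras show all four in their wells and upright.
- **Cups:** Their outlines moved by no more than 0.2 px (about 0.4 mm) between the first and last top pictures.
- **Balance and loupe:** No move stopped on contact over the balance, and the fingertips stayed well above the pan. I did not go near the loupe, but I did not measure its position.
- **Disagreements:** The two cameras differed by up to about 2 mm in places, within the stated calibration. The 100 weight ended about 2–3 mm off the middle of its well, close to the wall but still fully down.

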